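# Gauge the stripper gap of a die set with a taper gauge

## Task

Pick up the brass-handled taper gauge and, with its blade flat on the die plate, slide it tip first and straight into the gap under the sprung stripper plate until it drags snugly between the two plates: really gripped by both, but not forced on so that the stripper plate is pushed up. Finish while holding it there: keep the gauge in the gripper at that depth and do not let go. Leave the hammer, the punch and the tin where they lie.

Things in the scene. Friction and masses are not known exactly. Their poses are not given: they have to be found in the camera images.
- gauge_grip (a point): Taper gauge, a loose 250 g tool lying flat: brass handle 80 long x 20 wide x 24 mm high and, in line, a steel wedge blade 140 long x 20 mm wide, thinning evenly from 12 mm at the handle to 2 mm at the tip (1 in 14). Its underside is one flat plane. Point: centre of the handle, 12 mm above the underside, 40 mm behind the blade's root. x axis along the blade to the tip, z up.
- gauge_tip (a point): Tip of the taper gauge's blade, at its underside: 180 mm from the handle's centre along x and 12 mm lower. Axes as for the handle.
- die_set: Die set, a heavy press tool fixed on the bench: grey lower shoe 250 wide x 200 deep x 28 mm, on it a steel die plate 160 wide x 150 deep, top 48 mm above the bench; two guide posts at its back carry a grey upper shoe with yellow springs and the stripper plate, 160 mm high over all. Origin: middle of the lower shoe's underside. x points from its open front to its back, z up.
- mouth (a point): Mouth of the gap: on the die plate's top, midway across, right below the stripper plate's front edge. x points level into the gap (the way to slide), z up. The die plate runs on 33 mm in front of it as an open ledge, the lower shoe 38 mm; nothing else is in front. Gap 160 mm wide, 117 mm deep; its height differs each time, 4.5 to 8.5 mm, so the blade starts to drag with its tip 35 to 91 mm in.
- stripper (a joint): Stripper plate, steel, 160 wide x 117 deep x 16 mm, the upper of the two plates: its height in m above its rest position, 0 at rest. It is pressed down on its stops by its weight and springs: about 10 N starts to lift it, then 2 N more for each mm, up to 8 mm. The nip is felt as a drag against the slide that grows as the blade goes in; leaning down on the gauge rubs too, on the die plate alone.
- hammer_neck (a point): Chasing hammer with a wooden handle lying on the bench, 260 mm long, its head towards the robot, to be left alone. Point on the handle just behind the head.
- punch_mid (a point): Bright chasing punch lying on the bench, 115 mm long and 11 mm thick, to be left alone. Point at its middle.
- tin_mid (a point): Round tin, 60 mm across and 50 mm high, standing on the bench, to be left alone. Point at its centre.
Not all that is in view belongs to the job. There is more than one size of the part that bears gauge_grip; the job needs the largest.

How it is judged:
On the way, in this order (a step that is already met when the one before it is completed fails the run):
1. the gauge is held, lifted clear of the bench, its tip still outside the gap (height (world z) of gauge_tip above 0.03 m and height (world z) of gauge_grip above 0.042 m and contact force between the fingers and gauge above 2 N and x of gauge_tip in the frame of mouth below 0 m), for 0.1 s.
2. the tip has gone in between the die plate and the stripper plate, held by the gripper (x of gauge_tip in the frame of mouth above 0.012 m and y of gauge_tip in the frame of mouth between -0.07 and 0.07 m and z of gauge_tip in the frame of mouth between -0.003 and 0.009 m and contact force between the fingers and gauge above 2 N), for 0.1 s.
At the end, for the whole second after the job is handed in: Gauge gripped (over 2 N) and still, tip over 20 mm inside the mouth, within 70 mm of its middle and 4 mm of the die plate, blade within 15 degrees of straight; nipped between the plates (over 1.5 N on the stripper, over 1 N on the die plate), stripper lifted less than 1.5 mm (x of gauge_tip in the frame of mouth above 0.02 m and x of gauge_grip in the frame of mouth below -0.03 m and y of gauge_tip in the frame of mouth between -0.07 and 0.07 m and z of gauge_tip in the frame of mouth between -0.003 and 0.004 m and angle between the x axis of gauge_grip and the x axis of mouth, either way round below 0.26 rad and contact force between gauge and stripper above 1.5 N and contact force between gauge and die_set above 1 N and value of joint stripper below 0.0015 m and contact force between the fingers and gauge above 2 N and linear speed of gauge below 0.01 m/s); the arm keeps its last pose, push and grip.
It fails at once if the stripper plate is pushed up more than 3 mm (value of joint stripper above 0.003 m).
It fails at once if the hammer, the punch or the tin is moved more than 30 mm (distance of any of hammer_neck, punch_mid, tin_mid from where it was at the start of the episode above 0.03 m).
It also fails if it takes over 56 s, if anything falls off the work surface, if the arm or the gripper's body presses on something with over 40 N, if the wrist force passes 120 N, or if a joint passes its speed limit or range.

## Robot

A 7-joint arm with a two-finger parallel gripper is mounted at the origin on the work surface. World frame = base frame: x ahead of the robot, y to its left, z up, the work surface at z = 0. Lengths are in m, angles in rad, forces in N, time in s.
With the tool pointing down it reaches from about 0.4 to 0.85 m from the base axis. Payload 4.5 kg.
Tool frame: the origin (TCP) lies midway between the tips of the shut fingers; the grasp point (between the pads) lies 19 mm behind it; z points along the fingers, y is the line along which they close (so a half turn about z gives the same grasp; the last joint's range is limited). The gripper opens to 85 mm and grips with 20 to 120 N. Pads are 22 mm wide; open, the fingers measure 114 mm over their backs; the gripper's body (76 mm by 85 mm) begins 54 mm behind the grasp point. The pads swing forward as they close: fully open they stand 13 mm farther back than shut.
Start: joints at [1.334, 0.689, -0.195, 1.565, 0.157, 0.902, -0.215], TCP at [0.167, -0.602, 0.231] pointing down, gripper open.
Joint ranges: [-3.01, 3.01], [-0.46, 2.08], [-1.47, 1.51], [0.13, 2.56], [-1, 4.14], [0.04, 2.09], [-2.66, 2.66]. Speed limits (rad/s): [2.57, 2.57, 3.14, 3.14, 3.14, 3.14, 3.14].

## Interface

Orientations are given as [roll, pitch, yaw] about the fixed x, y, z axes, in that order (R = Rz(yaw) Ry(pitch) Rx(roll)).
In Python, from plant import robot, camera, monitor gives the robot as it stands. Calls block until the motion is done:
- robot.reach(position, orientation): joint-space move of the TCP to a pose.
- robot.servo_line(position, rot=None, rate=0.15, contact_N=None): straight line of the TCP; rot=None keeps the orientation; rate is the mean speed in m/s. With contact_N (N) it stops when the force on the tool has changed by that much, and returns True; else False.
- robot.goto_joints(angles): joint-space move.
- robot.ungrasp() and robot.clamp(effort=None): open the fingers fully, or close them until they stop; effort is the grip in N (None keeps the last).
- robot.dwell(seconds).
- robot.ik(position, orientation): joint angles nearest the present ones, or None.
- camera(name): name is "scene" or "top" or "wrist"; returns a dict with "img" (384x512x3 uint8, red, green, blue), "mtx" (3x3 intrinsics, pixels), "eye" and "rotation" of the camera in the world. Camera axes: x right, y up, looking along -z (the intrinsics and any distortion apply to the point x, -y, -z); pixel columns grow to the right and rows downward; lengths in m; the calibration is good to about 2 mm. A picture is of the moment at which its call begins. There is no depth.
A pose or a line that the arm cannot do raises robot.PlanningError and nothing moves.
- robot.hand_in(): hands the job in; it is judged then, once.
Readings, each from a call of its own:
- monitor.read_clock(): time.
- monitor.read_q(): joint angles.
- monitor.read_dq(): joint speeds.
- monitor.read_joint_torque(): joint torques, N m.
- monitor.read_tool_pos(): TCP position.
- monitor.read_orientation(): TCP orientation.
- monitor.read_wrist_force(): force on the tool from outside, world axes, zero at the start.
- monitor.read_torque(): the same for the moment, N m.
- monitor.read_grip_width(): opening from 0.0 (shut) to 1.0 (fully open).
- monitor.read_grip_force(): force on a finger pad.
Only numpy, scipy, OpenCV 4.12 (cv2) and the standard library are available. Lean on these libraries where they do the work, as an engineer would, in place of code of your own. Each camera call takes 0.05 s, during which the arm holds its last target. There are 200 camera calls.

## Working session

There is one attempt and no reset: what is moved stays moved. The work goes in short steps, each a Python script; the robot and the scene stay as the last script left them, time stands still between calls to the robot, and variables do not carry over. Pictures are saved under pics/ and viewed, at most 10 in all, crops included, and the job is handed in when it is done.

```bash
mkdir -p pics; ls; python3 - <<'E'
from plant import robot, camera, monitor
import cv2, numpy as np, pickle
D={}
for n in ("scene","top"):
    c=camera(n); D[n]=c
    cv2.imwrite(f"pics/{n}0.png",cv2.resize(c["img"][:,:,::-1],(768,576),interpolation=cv2.INTER_CUBIC))
    print(n,c["mtx"],c["eye"],c["rotation"],[k for k in c])
pickle.dump(D,open("cams0.pkl","wb"))
print(monitor.read_clock(),monitor.read_orientation())
E
```

```text
pics
scene [[389.41983361   0.         255.02166159]
 [  0.         389.41983361 191.85989505]
 [  0.           0.           1.        ]] [1.23540178 0.42299745 0.57961576] [ 9.74807464e-01 -1.70472107e-03  2.01659579e+00] ['img', 'mtx', 'eye', 'rotation']
top [[389.72997229   0.         259.53606592]
 [  0.         389.72997229 191.1593663 ]
 [  0.           0.           1.        ]] [0.48119507 0.11338484 1.01978615] [ 0.0814024  -0.00799871 -1.56261656] ['img', 'mtx', 'eye', 'rotation']
0.1 [-3.13984181e+00  8.85698969e-05  2.70896408e-01]
```

View pics/scene0.png

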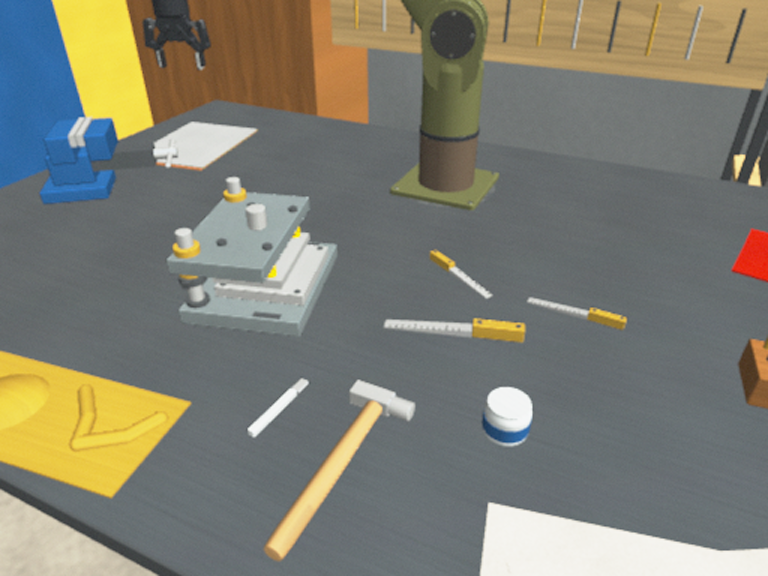

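View pics/top0.png

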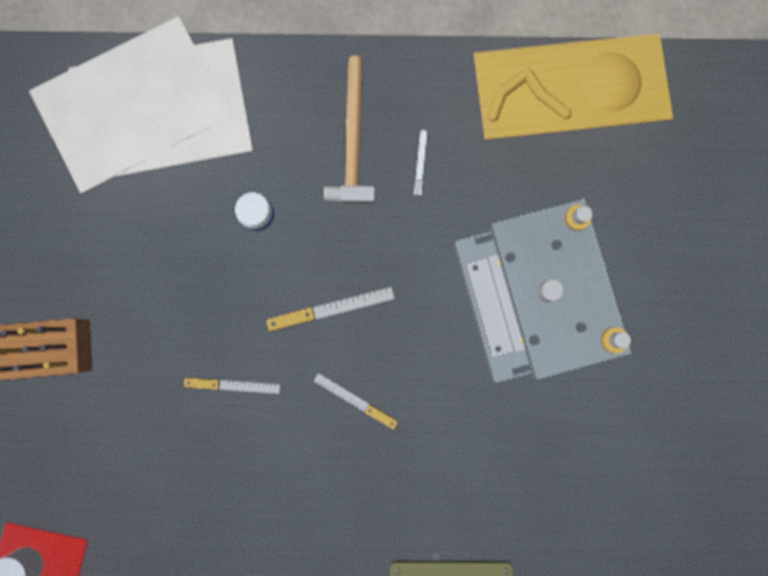

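The scene view shows the die set open to the viewer's right, three gauges, the hammer, the punch and the tin. In the top view, three yellow-handled gauges could be the one meant: A at (330,308), about 126 px long, B at (232,386), about 96 px, and C at (356,401), about 95 px. A fits because it's the largest. The die set is at about (545,290), with its open front on the left. I'll confirm with one enlarged crop.

```bash
cat > h.py <<'E'
import numpy as np, cv2
from scipy.spatial.transform import Rotation as Ro
def ray(c,uv):
    uv=np.atleast_2d(np.asarray(uv,float))
    d=np.c_[uv,np.ones(len(uv))]@np.linalg.inv(c["mtx"]).T*[1,-1,-1]
    return d@Ro.from_euler("xyz",c["rotation"]).as_matrix().T
def onto(c,uv,z):
    d=ray(c,uv); e=np.asarray(c["eye"]); return e+d*((z-e[2])/d[:,2])[:,None]
def proj(c,p):
    q=(np.atleast_2d(p)-c["eye"])@Ro.from_euler("xyz",c["rotation"]).as_matrix()*[1,-1,-1]
    q=q@c["mtx"].T; return q[:,:2]/q[:,2:]
def yellow(img):
    h=cv2.cvtColor(img,cv2.COLOR_RGB2HSV)
    return cv2.inRange(h,(15,120,90),(35,255,255))
E
python3 - <<'E'
import pickle,cv2,numpy as np
from h import *
c=pickle.load(open("cams0.pkl","rb"))["top"]; im=c["img"]
m=yellow(im)
for k in cv2.findContours(m,0,2)[0]:
    a=cv2.contourArea(k)
    if 60<a<900:
        r=cv2.minAreaRect(k); b=onto(c,cv2.boxPoints(r),.024); s=np.linalg.norm(np.diff(b[:3],axis=0),axis=1)
        print("handle px",np.round(r[0],1),a,"xy",onto(c,r[0],.024)[0].round(4),"sides",s.round(4))
# gray blade: bright, low saturation
h=cv2.cvtColor(im,cv2.COLOR_RGB2HSV); w=cv2.inRange(h,(0,0,120),(180,70,255))
for k in cv2.findContours(w,0,2)[0]:
    a=cv2.contourArea(k)
    if a>60: print("bright",np.round(cv2.minAreaRect(k),1) if 0 else [np.round(x,1) for x in cv2.minAreaRect(k)],a)
cv2.imwrite("pics/crop1.png",cv2.resize(im[125:295,110:430,::-1],None,fx=2.5,fy=2.5,interpolation=cv2.INTER_CUBIC))
E
```

```text
handle px [253.8 277.2] 64.0 xy [0.3451 0.1189 0.024 ] sides [0.0132 0.0522]
handle px [135.4 255. ] 66.0 xy [0.398 0.418 0.024] sides [0.0134 0.0486]
handle px [193.2 212.7] 163.5 xy [0.506  0.2747 0.024 ] sides [0.0765 0.0184]
bright [array([298. , 379.5]), array([ 7., 76.]), np.float64(90.0)] 288.0
bright [array([  8., 377.]), array([12., 16.]), np.float64(90.0)] 163.0
bright [array([166. , 257.6]), array([40.4,  7.8]), np.float64(4.1)] 272.0
bright [array([226.9, 261.3]), array([40.6,  7.7]), np.float64(31.0)] 270.0
bright [array([235.3, 201.6]), array([ 9.7, 55.6]), np.float64(75.3)] 470.0
bright [array([361.6, 195.3]), array([109.7,  96.3]), np.float64(74.0)] 9736.5
bright [array([167.5, 139.5]), array([25., 23.]), np.float64(90.0)] 450.5
bright [array([232., 127.]), array([34., 12.]), np.float64(0.0)] 321.5
bright [array([279.7, 108. ]), array([ 6.4, 44.6]), np.float64(5.4)] 226.0
bright [array([255.5,  64. ]), array([128., 511.]), np.float64(90.0)] 22354.5
```

View pics/crop1.png

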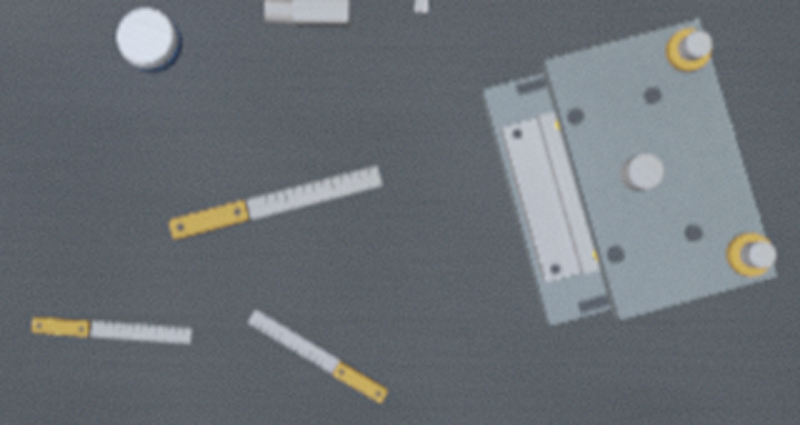

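The crop confirms it. Gauge A, handle at crop (208,220) and tip at (380,176), has a 76 x 18 mm handle by measurement, against about 50 x 13 mm for the other two, so A is the one to take. The die plate's front edge runs from crop (503,128) to (548,281), and the shoe's front edge from (484,91) to (550,325).

```bash
python3 - <<'E'
import pickle,cv2,numpy as np
from h import *
D=pickle.load(open("cams0.pkl","rb")); c=D["top"]
g=lambda *p: (np.array(p)+.5)/2.5-.5+[110,125]
for nm,pts,z in (("plate",g((503,128),(548,281)),.048),("shoe",g((484,91),(550,325)),.028),("strip",g((540,116),(581,275)),.0705)):
    P=onto(c,pts,z); d=P[1]-P[0]; L=np.linalg.norm(d); n=np.array([d[1],-d[0]])/L; n*= -np.sign(n[1])
    off={"plate":.033,"shoe":.038,"strip":0}[nm]
    mid=P.mean(0)[:2]
    print(nm,P.round(4).tolist(),"L",L.round(4),"head",np.degrees(np.arctan2(n[1],n[0])).round(2),"mouth",(mid+off*n).round(4))
# gauge via blade+handle mask
im=c["img"]; h=cv2.cvtColor(im,cv2.COLOR_RGB2HSV)
m=((yellow(im)>0)|(cv2.inRange(h,(0,0,120),(180,70,255))>0)).astype(np.uint8)*255
m=cv2.morphologyEx(m,cv2.MORPH_CLOSE,np.ones((5,5)))
n,l,s,ce=cv2.connectedComponentsWithStats(m)
k=l[202-0,235]; r=cv2.minAreaRect(np.argwhere(l==k)[:,::-1].astype(np.float32)); print(r)
b=onto(c,cv2.boxPoints(r),.012); print(np.linalg.norm(np.diff(b[:3],axis=0),axis=1))
hc=onto(c,[193.2,212.7],.024)[0]; bc=onto(c,[235.3,201.6],.007)[0]; tip=onto(c,g((380.5,176)),.002)[0]
for q in (bc,tip): v=q-hc; print("head",np.degrees(np.arctan2(v[1],v[0])).round(2),np.linalg.norm(v[:2]).round(4))
# scene view check of the handle
c=D["scene"]
for k in cv2.findContours(yellow(c["img"]),0,2)[0]:
    r=cv2.minAreaRect(k)
    if 200<cv2.contourArea(k)<1500: print("scene yellow",np.round(r[0],1),cv2.contourArea(k))
print("handle proj",proj(c,[hc[0],hc[1],.012]).round(1))
E
```

```text
plate [[0.6001, -0.0225, 0.048], [0.4477, -0.0668, 0.048]] L 0.1588 head -73.79 mouth [ 0.5331 -0.0763]
shoe [[0.6407, -0.0058, 0.028], [0.4029, -0.0723, 0.028]] L 0.247 head -74.39 mouth [ 0.532  -0.0756]
strip [[0.6096, -0.0558, 0.0705], [0.4545, -0.0947, 0.0705]] L 0.1599 head -75.9 mouth [ 0.532  -0.0753]
((219.68136596679688, 205.6891326904297), (9.72164249420166, 87.80018615722656), 75.25643920898438)
[0.22653503 0.02526166]
head -74.11 0.1102
head -74.64 0.1815
scene yellow [331.8 219.6] 388.0
handle proj [[331.4 219.3]]
```

```bash
python3 - <<'E'
from plant import robot, camera, monitor
import numpy as np, cv2
hd=np.radians(-74.5)
u=np.array([np.cos(hd),np.sin(hd)])
for y in (hd,hd+np.pi):
    for p in ([.506,.2747,.004],[.481,.109,.05],[.5,.04,.05]):
        q=robot.ik(p,[np.pi,0,y]); print(y,None if q is None else np.round(q,2))
q=robot.ik([.506,.2747,.15],[np.pi,0,hd]); yaw=hd if q is not None else hd+np.pi
robot.reach([.506,.2747,.13],[np.pi,0,yaw])
print(monitor.read_clock(),monitor.read_tool_pos())
c=camera("wrist"); cv2.imwrite("pics/w1.png",c["img"][:,:,::-1])
from h import *
print("handle expected",proj(c,[.506,.2747,.024]),"tip",proj(c,[.506+.18*u[0],.2747+.18*u[1],.001]))
for k in cv2.findContours(yellow(c["img"]),0,2)[0]:
    if cv2.contourArea(k)>500:
        r=cv2.minAreaRect(k); print([np.round(x,1) for x in r],onto(c,r[0],.024), onto(c,cv2.boxPoints(r),.024).round(4).tolist())
E
```

```text
-1.3002702927357754 [ 0.03  1.33 -1.26  1.82  1.4   1.22  1.7 ]
-1.3002702927357754 [-0.51  0.88  0.32  2.1  -0.94  0.3  -2.26]
-1.3002702927357754 [-0.32  0.87  0.24  2.08 -0.72  0.28 -2.32]
1.8413223608540177 [-0.66  0.98  0.15  1.85 -0.39  0.33  0.07]
1.8413223608540177 [-0.34  0.85  0.03  2.09 -0.12  0.2   0.07]
1.8413223608540177 [-0.05  0.85 -0.19  2.06  0.55  0.28 -0.45]
3.4 [0.50649298 0.27381706 0.13014953]
handle expected [[255.97406697 187.62062964]] tip [[255.96110751 -70.83987035]]
[array([321.9, 346.4]), array([14.6, 50.1]), np.float64(28.1)] [[0.40158066 0.41341608 0.024     ]] [[0.4112, 0.4403, 0.024], [0.4068, 0.3835, 0.024], [0.3924, 0.3878, 0.024], [0.396, 0.4453, 0.024]]
[array([254., 186.]), array([24., 94.]), np.float64(0.0)] [[0.50788946 0.27380084 0.024     ]] [[0.5065, 0.3167, 0.024], [0.5268, 0.2398, 0.024], [0.5091, 0.2349, 0.024], [0.4871, 0.3113, 0.024]]
[array([503. ,  64.3]), array([25.3, 42.5]), np.float64(49.1)] [[0.36190183 0.13905065 0.024     ]] [[0.3772, 0.1463, 0.024], [0.3644, 0.1239, 0.024], [0.3468, 0.1319, 0.024], [0.3593, 0.1548, 0.024]]
```

View pics/w1.png

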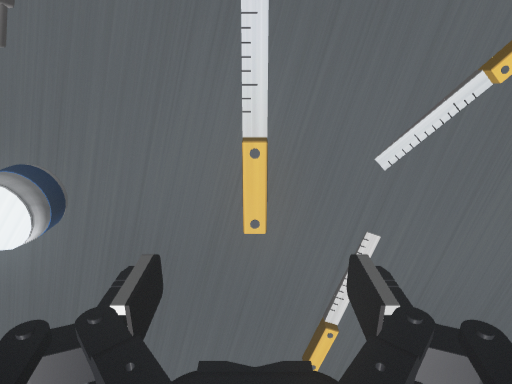

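The wrist view shows the large gauge's handle at (255,187), upright in the image, so it lines up with the tool. The tin (15,220) and the small gauges are clear of the fingers. I'll check the joint configuration for the slide, then grasp and lift.

```bash
python3 - <<'E'
from plant import robot, camera, monitor
import numpy as np, cv2
hd=np.radians(-74.5); P=np.array([.5067,.2740])
print("q",np.round(monitor.read_q(),2))
lo=np.array([-3.01,-.46,-1.47,.13,-1,.04,-2.66]); hi=np.array([3.01,2.08,1.51,2.56,4.14,2.09,2.66])
best=None
for y in (hd,hd+np.pi):
    ms=[]
    for p in ([*P,.004],[*P,.13],[.481,.109,.14],[.481,.109,.05],[.505,.02,.05]):
        q=robot.ik(p,[np.pi,0,y]); ms.append(-1 if q is None else min((np.array(q)-lo).min(),(hi-q).min()))
    print(y,np.round(ms,2))
    if best is None or min(ms)>best[0]+.05: best=(min(ms),y)
yaw=best[1]; print("yaw",yaw); open("yaw.txt","w").write(str(yaw))
robot.reach([*P,.10],[np.pi,0,yaw])
hit=robot.servo_line([*P,.005],rate=.06,contact_N=4)
print("hit",hit,monitor.read_tool_pos(),monitor.read_wrist_force())
robot.clamp(80)
print("grip",monitor.read_grip_width(),monitor.read_grip_force(),monitor.read_tool_pos(),monitor.read_wrist_force())
p=monitor.read_tool_pos()
robot.servo_line([p[0],p[1],.12],rate=.1)
robot.dwell(.3)
print("lift",monitor.read_grip_width(),monitor.read_grip_force(),monitor.read_wrist_force(),monitor.read_torque(),monitor.read_clock())
q=robot.ik([.481,.109,.12],[np.pi,0,yaw]); print(np.round(monitor.read_q(),2),np.round(q,2))
E
```

```text
q [-0.99  0.91  0.78  1.84 -0.9   0.79 -2.59]
-1.3002702927357754 [0.07 0.07 0.08 0.2  0.24]
1.8413223608540177 [0.44 0.71 0.39 0.17 0.21]
yaw 1.8413223608540177
hit False [0.50689777 0.27415315 0.00532441] [0.00470768 0.28617921 0.06437139]
grip 0.21478438380376008 79.90123987197876 [0.5067584  0.2741267  0.00531876] [-0.7474044   0.09531564  4.001271  ]
lift 0.21398290408747306 79.18745398521423 [-0.1175979 -0.5796303 -2.9742087] [ 0.01088279  0.01387952 -0.07688414] 8.8667
[-0.21  0.85 -0.65  1.8   0.73  0.75 -0.98] [ 0.06  0.77 -0.63  2.04  0.82  0.59 -0.87]
```

```bash
python3 - <<'E'
from plant import robot, camera, monitor
import numpy as np, cv2
from h import *
yaw=float(open("yaw.txt").read()); 
M=np.array([.532,-.0757]); hd=np.radians(-74.4); u=np.array([np.cos(hd),np.sin(hd)])
yaw=hd+np.pi
H=M-.195*u
robot.reach([*H,.12],[np.pi,0,yaw])
robot.servo_line([*H,.062],rate=.08)
robot.dwell(.3)
F=monitor.read_wrist_force(); print(monitor.read_tool_pos(),F,monitor.read_clock())
np.save("F0.npy",F)
a=camera("scene"); b=camera("top")
tip=[*(H+.18*u),.0567]; mo=[*M,.048]
print("scene tip/mouth",proj(a,[tip,mo]).round(1).tolist(),"top",proj(b,[tip,mo]).round(1).tolist())
A=a["img"][110:230,100:260,::-1]; B=b["img"][130:290,220:433,::-1]
cv2.imwrite("pics/pre.png",np.vstack([cv2.resize(A,(400,300),interpolation=2),cv2.resize(B,(400,300),interpolation=2)]))
E
```

```text
[0.47979767 0.11211103 0.06231031] [-0.88220834 -0.21014931 -2.30517087] 10.7417
scene tip/mouth [[203.0, 175.1], [197.6, 177.4]] top [[327.1, 204.6], [332.2, 203.2]]
```

View pics/pre.png

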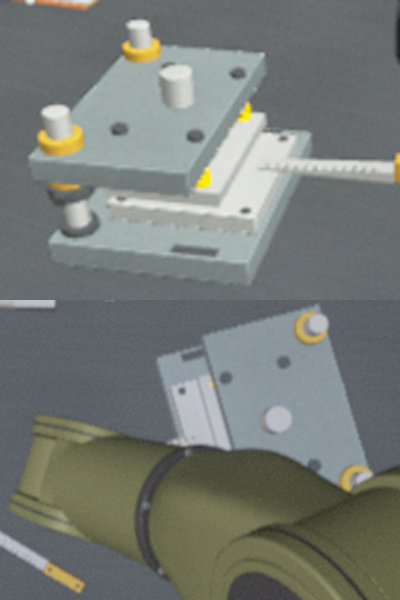

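The tip is at scene crop (260,165), which is raw (204,176). I predicted (203,175), so it sits over the open ledge just in front of the mouth. I'll lower until it touches, then slide in small guarded steps.

```bash
python3 - <<'E'
from plant import robot, camera, monitor
import numpy as np
F0=np.load("F0.npy"); M=np.array([.532,-.0757]); hd=np.radians(-74.4); u=np.array([np.cos(hd),np.sin(hd)])
H=M-.195*u
hit=robot.servo_line([*H,.049],rate=.01,contact_N=1.5)
robot.dwell(.2)
p=monitor.read_tool_pos(); print("touch",hit,p,monitor.read_wrist_force()-F0,monitor.read_torque(),monitor.read_clock())
if hit:
    z=p[2]+.0002
    for s in range(1,6):
        t=-.195+.006*s
        robot.servo_line([*(M+t*u),z],rate=.03)
        robot.dwell(.1)
        f=monitor.read_wrist_force()-F0; p=monitor.read_tool_pos()
        print("tip",round((p[:2]-M)@u*1e3+180,1),"z",round(p[2],4),"drag",round(-f[:2]@u,2),"lat",round(f[0]*-u[1]+f[1]*u[0],2),"Fz",round(f[2],2),monitor.read_torque().round(2),monitor.read_clock())
        if -f[:2]@u>6: break
E
```

```text
touch True [0.47924436 0.11209978 0.05173095] [1.87243199 1.33603781 3.80054977] [-0.14745077 -0.24602811  0.10220247] 11.9667
tip -8.0 z 0.0518 drag -0.94 lat 0.69 Fz 2.41 [-0.54 -0.22  0.01] 12.4167
tip -2.5 z 0.0519 drag -1.35 lat 2.08 Fz 2.75 [-0.56 -0.24  0.06] 12.8667
tip 3.5 z 0.0519 drag -0.91 lat 1.67 Fz 2.89 [-0.45 -0.23 -0.  ] 13.3167
tip 9.6 z 0.0519 drag -0.23 lat 1.05 Fz 3.24 [-0.5  -0.19  0.05] 13.7667
tip 15.6 z 0.0519 drag -0.85 lat 1.76 Fz 3.51 [-0.51 -0.27 -0.  ] 14.2167
```

```bash
cat >> h.py <<'E'
M=np.array([.532,-.0757]); hd=np.radians(-74.4); u=np.array([np.cos(hd),np.sin(hd)]); v=np.array([-u[1],u[0]])
def sense(n=12):
    """tip depth mm, z, drag, lateral, Fz, pitch moment about v (averaged)"""
    from plant import robot, monitor
    F0=np.load("F0.npy"); f=[];T=[]
    for i in range(n):
        robot.dwell(.02); f.append(monitor.read_wrist_force()-F0); T.append(monitor.read_torque())
    f=np.mean(f,0);T=np.mean(T,0); p=monitor.read_tool_pos()
    return dict(tip=round((p[:2]-M)@u*1e3+180,1),z=round(p[2],4),drag=round(-f[:2]@u,2),lat=round(f[:2]@v,2),Fz=round(f[2],2),Tv=round(T[:2]@v,3),Tu=round(T[:2]@u,3),t=monitor.read_clock())
E
python3 - <<'E'
from plant import robot, camera, monitor
import cv2
from h import *
print(sense())
for z in (.0524,.0529,.0534):
    robot.servo_line([*(M-.165*u),z],rate=.03); print(sense())
a=camera("scene"); cv2.imwrite("pics/s2.png",cv2.resize(a["img"][140:215,150:290,::-1],None,fx=5,fy=5,interpolation=2))
E
```

```text
{'tip': np.float64(15.5), 'z': np.float64(0.0519), 'drag': np.float64(-0.94), 'lat': np.float64(1.25), 'Fz': np.float64(3.37), 'Tv': np.float64(-0.619), 'Tu': np.float64(0.108), 't': 14.4167}
{'tip': np.float64(15.1), 'z': np.float64(0.0523), 'drag': np.float64(-0.97), 'lat': np.float64(0.87), 'Fz': np.float64(2.31), 'Tv': np.float64(-0.541), 'Tu': np.float64(0.011), 't': 14.8667}
{'tip': np.float64(14.7), 'z': np.float64(0.0529), 'drag': np.float64(-0.31), 'lat': np.float64(0.58), 'Fz': np.float64(1.61), 'Tv': np.float64(-0.22), 'Tu': np.float64(-0.039), 't': 15.3167}
{'tip': np.float64(14.8), 'z': np.float64(0.0534), 'drag': np.float64(0.1), 'lat': np.float64(0.72), 'Fz': np.float64(0.22), 'Tv': np.float64(0.029), 'Tu': np.float64(0.001), 't': 15.7667}
```

View pics/s2.png

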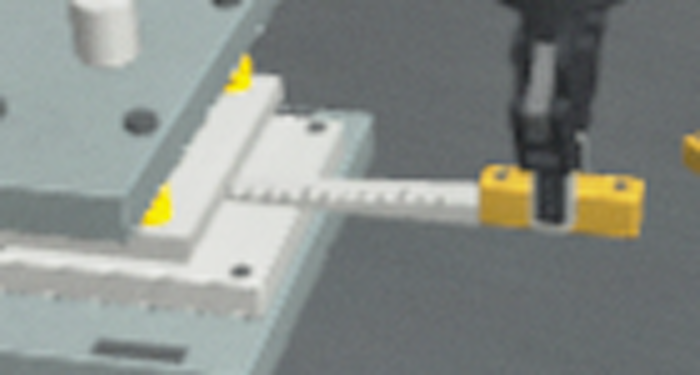

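The tip has gone in under the stripper at crop (228,188). The force-to-moment ratio of about 0.2 m shows the tip touching first, and the blade is level at z ≈ 0.053. I'll slide on with light contact.

```bash
python3 - <<'E'
from plant import robot, camera, monitor
from h import *
z=.0529; d=.015
b=None
while d<.092:
    d+=.004
    robot.servo_line([*(M+(d-.18)*u),z],rate=.04)
    s=sense(8); print([float(s[k]) for k in ("tip","z","drag","lat","Fz","Tv","t")],flush=True)
    if s["drag"]>2.5 or abs(s["Fz"])>8: break
E
```

```text
[19.4, 0.0529, -0.41, 0.85, 0.95, -0.191, 16.2]
[23.3, 0.0529, -0.61, 0.71, 1.44, -0.219, 16.5833]
[27.3, 0.0529, -0.86, 0.94, 1.55, -0.228, 16.9667]
[31.3, 0.0529, -0.75, 0.91, 1.47, -0.249, 17.35]
[35.3, 0.0529, -0.69, 1.04, 1.59, -0.285, 17.7333]
[39.3, 0.0529, -0.71, 1.2, 1.71, -0.287, 18.1167]
[43.3, 0.0529, -0.63, 1.04, 1.82, -0.311, 18.5]
[47.4, 0.0529, -0.86, 1.11, 1.9, -0.298, 18.8833]
[51.4, 0.0529, -0.64, 1.09, 2.13, -0.311, 19.2667]
[55.4, 0.0529, -0.97, 1.06, 2.02, -0.345, 19.65]
[59.4, 0.0529, -0.72, 1.32, 2.33, -0.344, 20.0333]
[63.4, 0.0529, -0.92, 1.28, 2.04, -0.325, 20.4167]
[67.4, 0.0529, -0.7, 1.28, 2.77, -0.315, 20.8]
[71.3, 0.0529, -0.56, 1.17, 2.91, -0.286, 21.1833]
[75.3, 0.0529, -0.36, 1.23, 3.48, -0.275, 21.5667]
[79.3, 0.0529, -0.23, 1.17, 3.54, -0.253, 21.95]
[83.3, 0.0529, -0.28, 1.18, 3.92, -0.204, 22.3333]
[86.4, 0.053, 2.64, 0.95, 6.4, 0.466, 22.7167]
```

Resistance began sharply at a depth of 84–86 mm, inside the expected range. I'll advance 1 mm at a time and look again, to confirm it's the nip and not something else touching.

```bash
python3 - <<'E'
from plant import robot, camera, monitor
import cv2
from h import *
z=.0529
print(sense())
for d in (.088,.089):
    robot.servo_line([*(M+(d-.18)*u),z],rate=.02)
    s=sense(12); print([float(s[k]) for k in ("tip","z","drag","lat","Fz","Tv","t")],flush=True)
    if s["drag"]>7: break
a=camera("scene"); cv2.imwrite("pics/s3.png",cv2.resize(a["img"][60:210,90:290,::-1],None,fx=4,fy=4,interpolation=2))
print(monitor.read_grip_force(),monitor.read_grip_width())
E
```

```text
{'tip': np.float64(86.4), 'z': np.float64(0.053), 'drag': np.float64(3.54), 'lat': np.float64(0.68), 'Fz': np.float64(6.71), 'Tv': np.float64(0.576), 'Tu': np.float64(0.051), 't': 22.9167}
[86.6, 0.053, 5.62, 0.71, 7.2, 1.003, 23.3667]
[87.0, 0.0531, 6.77, 0.45, 7.54, 1.201, 23.8167]
80.02593040466309 0.21235460651058358
```

View pics/s3.png

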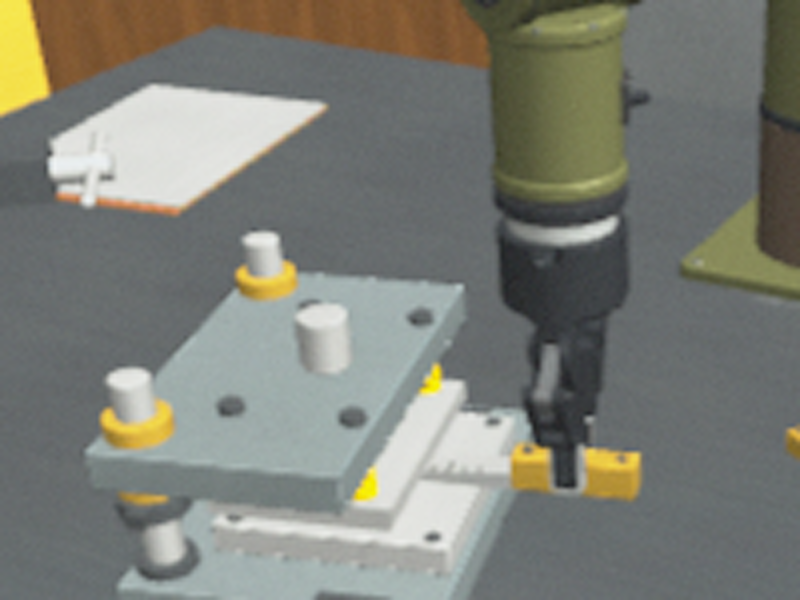

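The picture shows the gauge straight in the gap, blade entering at (425,470). The hand is clear of the upper shoe and the stripper looks seated. The drag grows steadily with each step, so this is the nip. I'll add a small margin, check that it holds, and hand in.

```bash
python3 - <<'E'
from plant import robot, camera, monitor
from h import *
for d in (.090,.091):
    robot.servo_line([*(M+(d-.18)*u),.0530],rate=.02)
    s=sense(12); print([float(s[k]) for k in ("tip","z","drag","lat","Fz","Tv","t")],flush=True)
    if s["drag"]>9: break
robot.dwell(1.0); s=sense(); print([float(s[k]) for k in ("tip","z","drag","lat","Fz","Tv","t")],monitor.read_grip_force())
if s["drag"]>5: print(robot.hand_in())
E
```

```text
[87.7, 0.0532, 7.12, 0.58, 7.18, 1.317, 24.3167]
[88.1, 0.0532, 8.19, 0.64, 7.36, 1.512, 24.7667]
[88.1, 0.0532, 7.95, 0.35, 7.49, 1.527, 25.9667] 80.01592755317688
the job is handed in; nothing more can be done
None
```

I handed the job in at about 26 s with the largest gauge still gripped at 80 N, its tip about 88 mm into the gap and about 8 N of steady drag. The stripper looked seated, though its lift and the force on it couldn't be measured directly; no verdict came back, and I didn't touch the hammer, punch or tin.

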